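# Bush the guide stand and hold the probe in the hub

### The job

Nest the loose brass sleeve, collar up, fully down inside the matching sleeve on top of the three-legged guide stand and let go of it; then take the blue-handled probe out of its wooden holder and lower it upright down through the brass sleeve until the middle of its red band is level with the sleeve's top. The probe must never touch the sleeve, the stand or the hub below; finish while still gripping it, hanging still and centred in the bore, and do not put it down. Leave the other things on the bench where they are.

Things in the scene. Friction and masses are not known exactly. Their poses are not given: they have to be found in the camera images.
- stand: Fixed guide stand (all sizes in mm): dark round base 120 dia x 12 high; aluminium hub (60 dia, 36 bore, 12 to 37 above the bench) fixed on its centre; three thin legs carry a grey flange 104 dia whose flat top is 92 above the bench, with the fixed outer sleeve (a conical hole) in its centre. Origin: centre of the underside on the bench; z up is the guide's axis.
- guide_mouth (a point): Centre of the stand's conical hole, level with the grey flange's top, 92 above the bench. The hole is 52 dia down to 8 below this point, then narrows to 44 dia at 32 below, and is open underneath.
- sleeve: Loose brass sleeve, about 0.2 kg, 62 high, standing upright. From below: conical nose 28 high (40 dia at the bottom, 47 above), flange 58 dia x 4 thick (28 to 32), straight collar 44 dia (32 to 62) to grip. Origin: centre of its bottom; z up. Seated, its flange rests on the stand's flange: origin 64, top 126 above the bench, about 2 sideways play.
- sleeve_bottom (a point): Centre of the sleeve's bottom opening (same point as its origin). The bore is narrowest here, 24 dia, and widens upward to 31 dia at the flange.
- sleeve_top (a point): Centre of the sleeve's top opening, 62 above its origin on its axis; bore 31 dia from here down to the flange.
- holder: Fixed light-wood block 70 x 70 x 70 with one upright hole, 14 dia and 64 deep, in its centre, in which the probe stands. Origin: centre of its underside. The holder and the sleeve may have swapped sides.
- rod: Loose probe, about 0.16 kg, 175 long, standing upright in the holder with its lower end 6 above the bench. Steel stem 12 dia from 0 to 130, red band 8 high painted on it centred at 100, blue plastic handle with black rings, 28 dia, from 130 to 175 (grip it there from above). Origin: centre of its lower end; z along the probe to the handle.
- rod_tip (a point): Centre of the probe's lower end (same point as its origin).
- rod_band (a point): Point on the probe's axis at the middle of the red band, 100 above its lower end.
- file_flat: Bystander: flat file with green handle, lying, about 260 long and 20 high. Origin 50 ahead of the handle's end, underside.
- brush: Bystander: brush lying on the bench, origin on its underside.
- screwdriver: Bystander: screwdriver lying on the bench, origin on its underside.
- paper_cup: Bystander: white paper cup, 74 dia, 85 high. Origin: centre of its underside.
- oil_jar: Bystander: amber jar, black cap, 56 dia, 70 high. Origin: centre of its underside.
- spare_hub: Bystander: spare aluminium hub ring, 60 dia, 36 bore, 25 high, lying on the bench. Origin: centre of its underside.

How it is judged:
By the outcome, as a careful person would: the job done as asked, in the order asked, and still so for the second after the job is handed in, while the arm keeps its last pose, push and grip.
It also fails if it takes over 61 s, if anything falls off the work surface, if the arm or the gripper's body presses on something with over 40 N, if the wrist force passes 120 N, or if a joint passes its speed limit or range.

### The arm

A 7-joint arm with a two-finger parallel gripper is mounted at the origin on the work surface. World frame = base frame: x ahead of the robot, y to its left, z up, the work surface at z = 0. Lengths are in m, angles in rad, forces in N, time in s.
With the tool pointing down it reaches from about 0.35 to 0.9 m from the base axis. Payload 8.1 kg.
Tool frame: the origin (TCP) lies between the finger pads; the fingertips stand arm.tip_extent ahead of it and the grasp point (between the pads) lies 2 mm behind it (arm.tip_extent is the distance from the TCP to the fingertips, in m); z points along the fingers, y is the direction in which the jaws open and shut (so a half turn about z gives the same grasp; the last joint's range is limited). The gripper opens to 92 mm and grips with 3 to 60 N. Pads are 19 mm wide; open, the fingers measure 130 mm over their backs; the gripper's body (75 mm by 190 mm) begins 47 mm behind the grasp point.
Start: joints at [-1.326, 0.434, 0.025, 1.573, -0.012, 1.134, -0.075], TCP at [0.213, 0.588, 0.244] pointing down, gripper open.
Joint ranges: [-2.62, 2.62], [-0.44, 2.09], [-1.27, 1.32], [0.08, 2.57], [-1.32, 4.46], [0.12, 2], [-2.74, 2.74]. Speed limits (rad/s): [2.22, 2.22, 3.01, 3.01, 3.14, 3.14, 3.14].

### API

Orientations are given as a 3x3 rotation matrix whose columns are the frame's x, y, z axes.
In Python, from workcell import arm gives the robot as it stands.
- The arm moves only by the tool play_rows, never from a script. Its argument "rows" is one flat list of numbers, 7 for each row, row after row: the shift along the tool's x, y, z in mm, then the turn, a rotation vector about the tool's x, y, z in degrees, then the opening, from 0 (shut) to 1 (fully open). In form: [dx, dy, dz, rx, ry, rz, fingers, dx, dy, dz, rx, ry, rz, fingers, ...]. A call has 1 to 5 rows; each row is the pose to reach, as a shift and turn from the pose commanded when the call began, along the tool's axes at that moment; what a row does not reach only later rows make up. A row lasts 1/8 s, in which the tool goes at most 62.5 mm and 10.7 degrees, less where a joint would pass 70% of its speed; a pose out of reach is approached as far as the arm can. A call with a gripper value outside its range is refused whole. The fingers move at their own pace and stop on an object; "newtons" is the grip in N (left out, the last holds). Time passes only in rows, so rows that repeat a pose let the fingers close. It gives the time, the measured TCP pose, the force and the opening at its end, in the units of the state.
- arm.state(): the state, without advancing time (a new reading comes with each control period).
- arm.get_image(name): name is "side" or "top"; returns a dict with "img" (420x560x3 uint8, blue, green, red), "range_z" (420x560 float32, m along the optical axis (not along the pixel's ray), 0 where there is no reading), "intrinsics" (3x3 intrinsics, pixels), "cam_to_world" (4x4, takes a point from camera to world coordinates). Camera axes: x right, y down, z forward; pixel columns grow to the right and rows downward; lengths in m; the calibration is good to about 2 mm. A picture is of the moment at which its call begins.
- arm.job_done(): hands the job in, once; it reports no verdict.
Trained networks look in a picture, given as the dict that the camera call returned (one of the last four; its "shot" number tells which), for a name from the list of things; names that differ only in an ending like _2 or _b are one class to them, and where a whole thing is asked for, a point or a joint stands for the part that bears it (a point fixed in the world has none). Each returns a list of dicts, best first, with "score" (0 to 1); they miss things now and then, are a little off and sometimes report something else, mostly with a low value. They report only what shows in the picture. A call takes as long as a camera call.
- arm.look_for(picture, label): "position" ([x, y, z] in m, in the coordinates of the camera as it stood for that picture, good to about 4 mm: the middle of the surface that is visible of it).
The state is a dict: "t": time; "joint_positions": joint angles; "qvel": joint speeds; "tau": joint torques, N m; "eef_pos": TCP position; "tcp_rot": TCP orientation; "contact_force": force on the tool from outside, world axes, zero at the start; "moment": the same for the moment, N m; "opening": finger opening in m.
Only numpy, scipy, OpenCV 4.12 (cv2) and the standard library are available. Lean on these libraries where they do the work, as an engineer would, in place of code of your own. Each camera call takes 0.05 s, during which the arm holds its last target.

## Working session

There is one attempt and no reset: what is moved stays moved. The work goes in short steps, Python scripts to look and compute and a tool call to move; the robot and the scene stay as the last step left them, time stands still between calls to the robot, and variables do not carry over. Pictures are saved under pics/ and viewed, and the job is handed in when it is done.

Besides the shell and the picture viewer there is one more tool, called in YAML: its name, and indented under it one key for each argument. play_rows: Moves the arm, as the interface text tells. Its arguments: {"type":"object","properties":{"rows":{"type":"array","items":{"type":"number"}},"newtons":{"type":"number"}},"required":["rows"]}

```bash
ls; mkdir -p pics; cat > h.py <<'E'
import numpy as np, cv2
from workcell import arm
def shot(name,fn):
    p=arm.get_image(name); cv2.imwrite('pics/'+fn,p['img']); return p
def w(p,pos):
    return (np.array(p['cam_to_world'])@np.r_[pos,1])[:3]
def px(p,P):
    c=np.linalg.inv(p['cam_to_world'])@np.r_[P,1]; u=np.array(p['intrinsics'])@c[:3]; return u[:2]/u[2]
def cloud(p):
    z=p['range_z'].astype(float);K=np.array(p['intrinsics']);v,u=np.mgrid[:z.shape[0],:z.shape[1]]
    c=np.stack([(u-K[0,2])/K[0,0]*z,(v-K[1,2])/K[1,1]*z,z,np.ones_like(z)],-1)
    W=(c@np.array(p['cam_to_world']).T)[...,:3]; W[z==0]=np.nan; return W
E
python3 - <<'E'
from h import *
s=arm.state();print(s,arm.tip_extent)
for n in ('top','side'):
    p=shot(n,n+'0.png');print(n,np.array(p['cam_to_world']).round(3).tolist(),np.array(p['intrinsics']).tolist())
    for l in ['stand','guide_mouth','sleeve','sleeve_top','holder','rod','rod_band','file_flat','brush','screwdriver','paper_cup','oil_jar','spare_hub']:
        for d in arm.look_for(p,l)[:2]:
            W=w(p,d['position']);print(l,round(d['score'],2),W.round(3),px(p,W).round())
E
```

```text
pics
{'t': 0.0, 'joint_positions': array([-1.32558294,  0.43523444,  0.02494662,  1.57407071, -0.01158142,
        1.13398099, -0.07511274]), 'qvel': array([-0.0001753 ,  0.00117815, -0.00059316,  0.00025055, -0.00036121,
        0.00185376,  0.00029862]), 'tau': array([ 7.90473878e-04, -6.67847300e+01,  9.85505171e-01, -3.14457214e+01,
       -6.04988867e-02,  4.32220974e-02,  1.82953181e-04]), 'eef_pos': array([0.21290929, 0.58712122, 0.24294773]), 'tcp_rot': array([[-9.40103068e-01,  3.40890116e-01, -3.87449577e-04],
       [ 3.40890304e-01,  9.40101884e-01, -1.49965894e-03],
       [-1.46976833e-04, -1.54191178e-03, -9.99998800e-01]]), 'contact_force': array([0.1891645 , 0.72134171, 0.36949661]), 'moment': array([-0.01134245, -0.0571397 ,  0.02708677]), 'opening': 0.0917941390073611} 0.017
top [[0.008, -0.993, 0.115, 0.425], [-1.0, -0.009, -0.005, 0.053], [0.006, -0.115, -0.993, 1.121], [0.0, 0.0, 0.0, 1.0]] [[388.7894547833526, 0.0, 282.21348140498947], [0.0, 388.7894547833526, 216.85438729254878], [0.0, 0.0, 1.0]]
stand 0.85 [0.559 0.004 0.091] [298. 211.]
stand 0.7 [0.695 0.35
[... 1102 characters left out ...]
_top 0.9 [0.446 0.255 0.041] [211. 183.]
holder 0.71 [ 0.479 -0.277  0.068] [328. 362.]
rod 0.58 [ 0.486 -0.268  0.167] [335. 329.]
rod_band 0.67 [ 0.712 -0.248  0.058] [428. 301.]
rod_band 0.65 [ 0.494 -0.27   0.167] [340. 328.]
file_flat 0.83 [0.675 0.074 0.01 ] [326. 211.]
file_flat 0.48 [0.359 0.147 0.018] [191. 230.]
brush 0.6 [0.362 0.148 0.015] [192. 230.]
brush 0.55 [ 0.554 -0.014  0.066] [298. 239.]
screwdriver 0.57 [ 0.358 -0.111  0.019] [230. 323.]
paper_cup 0.68 [0.677 0.326 0.059] [282. 137.]
oil_jar 0.83 [ 0.714 -0.247  0.057] [428. 300.]
oil_jar 0.19 [0.678 0.325 0.06 ] [283. 137.]
spare_hub 0.71 [0.36  0.147 0.018] [192. 230.]
spare_hub 0.64 [ 0.722 -0.124  0.026] [391. 261.]
```

View pics/top0.png

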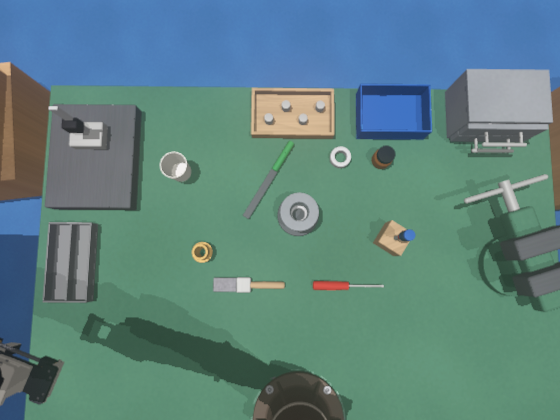

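View pics/side0.png

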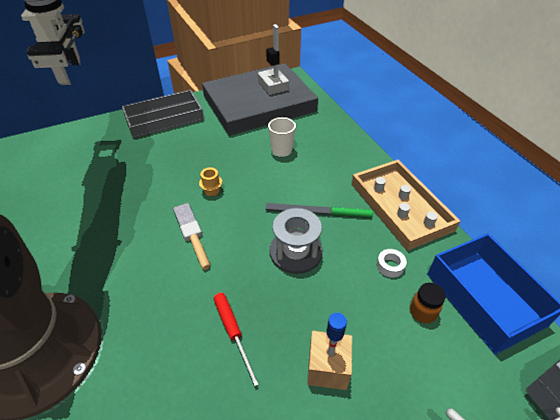

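```bash
cat >> h.py <<'E'
def fitc(pts):
    # algebraic circle fit, with trimming
    for _ in range(4):
        A=np.c_[2*pts,np.ones(len(pts))];s=np.linalg.lstsq(A,(pts**2).sum(1),rcond=None)[0]
        c=s[:2];r=np.sqrt(s[2]+c@c);e=abs(np.linalg.norm(pts-c,axis=1)-r);pts=pts[e<=max(2*np.median(e),1e-4)]
    return c,r
def sel(W,c,rad,z0,z1):
    m=(np.hypot(W[...,0]-c[0],W[...,1]-c[1])<rad)&(W[...,2]>z0)&(W[...,2]<z1)
    return m
def disc(W,c,rad,z0,z1):
    m=sel(W,c,rad,z0,z1); P=W[m]
    if len(P)<8: return len(P)
    h=cv2.convexHull(P[:,:2].astype(np.float32)*1000)[:,0]/1000
    ce,r=fitc(h.astype(float)); (mc,mr)=cv2.minEnclosingCircle(P[:,:2].astype(np.float32)*1000)
    return len(P),'z',P[:,2].mean().round(4),'mean',P[:,:2].mean(0).round(4),'hullfit',ce.round(4),r.round(4),'mec',np.round(mc,1),round(mr,1)
E
python3 - <<'E'
from h import *
for n in ('top','side'):
    p=arm.get_image(n);W=cloud(p);print(n)
    print('flange',disc(W,(.555,0),.07,.086,.1))
    print('collar top',disc(W,(.45,.26),.05,.055,.07)); print('sl flange',disc(W,(.45,.26),.05,.026,.037))
    print('handle top',disc(W,(.49,-.26),.03,.172,.19)); print('block',disc(W,(.49,-.26),.07,.062,.075))
    print('handle all',disc(W,(.49,-.26),.03,.14,.19))
E
```

```text
top
flange (884, 'z', np.float64(0.0919), 'mean', array([0.5596, 0.0019]), 'hullfit', array([0.56  , 0.0021]), np.float64(0.0515), 'mec', array([560. ,   2.4]), 51.8)
collar top (110, 'z', np.float64(0.0612), 'mean', array([0.4509, 0.2705]), 'hullfit', array([0.4516, 0.2706]), np.float64(0.0217), 'mec', array([451.4, 270.6]), 22.2)
sl flange (119, 'z', np.float64(0.0313), 'mean', array([0.4515, 0.2636]), 'hullfit', array([0.4516, 0.2702]), np.float64(0.0284), 'mec', array([451.6, 270.5]), 28.7)
handle top (114, 'z', np.float64(0.1803), 'mean', array([ 0.4936, -0.2601]), 'hullfit', array([ 0.4935, -0.2616]), np.float64(0.0136), 'mec', array([ 493.1, -261.2]), 14.3)
block (541, 'z', np.float64(0.0698), 'mean', array([ 0.4922, -0.255 ]), 'hullfit', array([ 0.4907, -0.2558]), np.float64(0.0425), 'mec', array([ 493.9, -260.3]), 47.7)
handle all (156, 'z', np.float64(0.174), 'mean', array([ 0.4929, -0.2578]), 'hullfit', array([ 0.4936, -0.2612]), np.float64(0.0138), 'mec', array([ 493.7, -261. ]), 14.4)
side
flange (1151, 'z', np.float64(0.091), 'mean', array([ 0.5544, -0.0017]), 'hullfit'
[... 229 characters left out ...]
48.5, 269.5]), 23.2)
sl flange (125, 'z', np.float64(0.0316), 'mean', array([0.4447, 0.2573]), 'hullfit', array([0.4473, 0.2684]), np.float64(0.0278), 'mec', array([446.3, 267.2]), 29.2)
handle top (266, 'z', np.float64(0.1797), 'mean', array([ 0.4889, -0.2639]), 'hullfit', array([ 0.4898, -0.2628]), np.float64(0.0135), 'mec', array([ 489.7, -262.7]), 14.2)
block (1453, 'z', np.float64(0.0692), 'mean', array([ 0.4866, -0.2667]), 'hullfit', array([ 0.4901, -0.2613]), np.float64(0.0453), 'mec', array([ 490.2, -262.5]), 49.0)
handle all (450, 'z', np.float64(0.1703), 'mean', array([ 0.4866, -0.2666]), 'hullfit', array([ 0.4896, -0.263 ]), np.float64(0.014), 'mec', array([ 489.7, -262.8]), 14.3)
```

```bash
cat >> h.py <<'E'
from scipy.spatial.transform import Rotation as Ro
def go(pos,ydir=(.94,-.341),verbose=True):
    s=arm.state();R=np.array(s['tcp_rot']);y=np.r_[ydir,0.];y/=np.linalg.norm(y);z=np.array([0,0,-1.]);x=np.cross(y,z)
    Rt=np.c_[x,y,z]; rv=Ro.from_matrix(R.T@Rt).as_rotvec(degrees=True)
    print('t',round(s['t'],2),'at',s['eef_pos'].round(4),'F',s['contact_force'].round(1),'open',round(s['opening'],4),'shift',(R.T@(np.array(pos)-s['eef_pos'])*1000).round(1),'rv',rv.round(2))
E
python3 -c "
from h import *
go((.4495,.2697,.16))"
```

```text
t 1.5 at [0.2131 0.5876 0.2438] F [ 0.5 -0.9 -0. ] open 0.0917 shift [-330.6 -218.2   83.8] rv [ 0.   -0.   90.01]
```

play_rows:
  rows: [-37,-24,6,0,0,10,1,-74,-49,12,0,0,20,1,-111,-73,18,0,0,30,1,-148,-97,24,0,0,40,1,-184,-121,30,0,0,50,1]

```text
t: 2.12
eef_pos: [0.3456, 0.41, 0.2138]
tcp_rot: [[-0.338, 0.941, 0.0], [0.941, 0.338, 0.001], [0.0, 0.0, -1.0]]
contact_force: [0.3, 0.9, 0.6]
opening: 0.0922
```

```bash
python3 -c "
from h import *
go((.4495,.2697,.13))"
```

```text
t 2.12 at [0.3456 0.41   0.2138] F [0.3 0.9 0.6] open 0.0922 shift [-167.1   50.4   83.7] rv [ 2.000e-02 -3.000e-02  3.967e+01]
```

play_rows:
  rows: [-45,13,18,0,0,10,1,-90,26,36,0,0,20,1,-135,40,56,0,0,30,1,-167,50,84,0,0,39.7,1,-167,50,84,0,0,39.7,1]

```text
t: 2.75
eef_pos: [0.4497, 0.2682, 0.1283]
tcp_rot: [[0.342, 0.94, -0.001], [0.94, -0.342, -0.003], [-0.003, -0.0, -1.0]]
contact_force: [-0.2, -0.2, 0.8]
opening: 0.0918
```

```bash
python3 - <<'E'
from h import *
go((.4495,.2697,.052))
p=shot('side','side1.png');W=cloud(p)
print(disc(W,(.45,.268),.05,.055,.07))
q=shot('top','top1.png')
E
```

```text
t 2.75 at [0.4497 0.2682 0.1283] F [-0.2 -0.2  0.8] open 0.0918 shift [ 1.6 -0.7 76.3] rv [-0.01  0.19 -0.05]
(129, 'z', np.float64(0.0597), 'mean', array([0.447 , 0.2681]), 'hullfit', array([0.4472, 0.2686]), np.float64(0.0217), 'mec', array([448.3, 269.2]), 22.8)
```

View pics/side1.png

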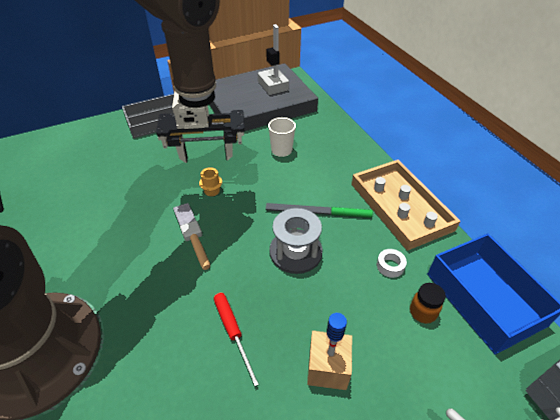

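View pics/top1.png

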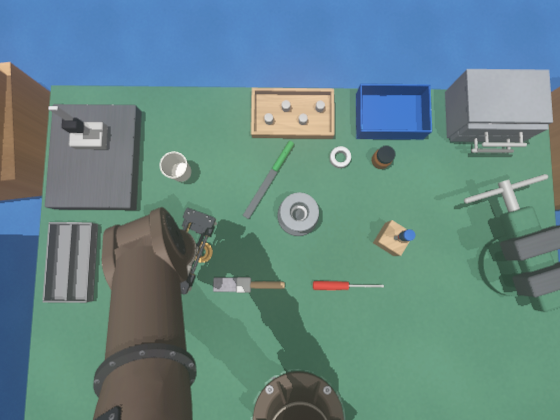

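play_rows:
  rows: [1,-0.5,30,0,0,0,1,1.5,-0.7,55,0,0,0,1,1.5,-0.7,74,0,0,0,1,1.5,-0.7,74,0,0,0,1]

```text
t: 3.35
eef_pos: [0.4478, 0.2743, 0.0554]
tcp_rot: [[0.333, 0.943, -0.001], [0.943, -0.333, 0.0], [-0.0, -0.001, -1.0]]
contact_force: [-0.2, -0.3, 0.5]
opening: 0.0919
```

```bash
python3 - <<'E'
from h import *
go((.4495,.2697,.053))
p=shot('side','side2.png')
cv2.imwrite('pics/side2c.png',cv2.resize(p['img'][80:240,120:320],None,fx=4,fy=4)[:600])
E
```

```text
t 3.35 at [0.4478 0.2743 0.0554] F [-0.2 -0.3  0.5] open 0.0919 shift [-3.7  3.2  2.4] rv [-0.08  0.03  0.5 ]
```

View pics/side2c.png

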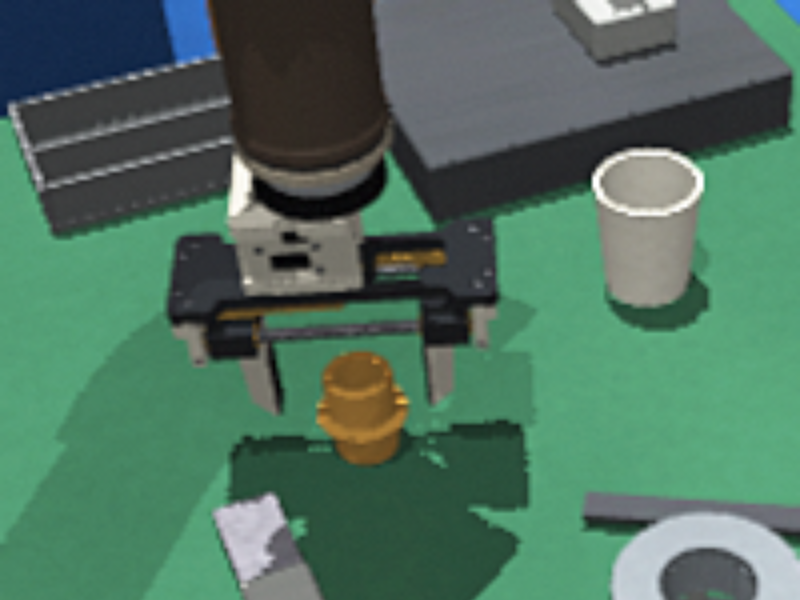

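play_rows:
  rows: [-3.5,3,1.5,0,0,0.5,1,-3.5,3,1.5,0,0,0.5,1]

```text
t: 3.65
eef_pos: [0.4511, 0.2687, 0.055]
tcp_rot: [[0.345, 0.939, 0.001], [0.939, -0.345, 0.001], [0.001, 0.001, -1.0]]
contact_force: [-0.0, -0.6, -0.6]
opening: 0.0922
```

```bash
python3 - <<'E'
from h import *
go((.4495,.2697,.053))
p=shot('side','side3.png');W=cloud(p)
go((.4495,.2697,.053))
cv2.imwrite('pics/side3c.png',cv2.resize(p['img'][120:200,160:260],None,fx=7,fy=7))
# finger points: between z .04 and .09 outside collar
m=(np.hypot(W[...,0]-.4495,W[...,1]-.2697)<.09)&(W[...,2]>.037)&(W[...,2]<.075)&(np.hypot(W[...,0]-.4475,W[...,1]-.2687)>.027)
P=W[m];t=(P[:,:2]-[.4495,.2697])@np.c_[[.341,.94],[.94,-.341]]
for s in(-1,1):
    k=t[:,1]*s>0; print(s,k.sum(),'tool x min/max',np.percentile(t[k,0],[2,50,98])*1000,'y',np.percentile(t[k,1],[2,50,98])*1000,'zmin',P[k,2].min())
E
```

```text
t 3.65 at [0.4511 0.2687 0.055 ] F [-0.  -0.6 -0.6] open 0.0922 shift [ 0.4 -1.8  2. ] rv [ 0.04 -0.06 -0.22]
t 3.7 at [0.4509 0.2688 0.0549] F [-0.1 -0.8  0.1] open 0.0916 shift [ 0.3 -1.6  1.9] rv [ 0.03 -0.06 -0.21]
-1 83 tool x min/max [-15.13031471 -12.05173654   4.67826265] y [-62.63829478 -52.52307394 -45.96455677] zmin 0.03854177020049243
1 66 tool x min/max [-14.81154727 -12.70650607  -9.6941749 ] y [45.97489513 53.20100328 61.98660612] zmin 0.03856902184097066
```

View pics/side3c.png

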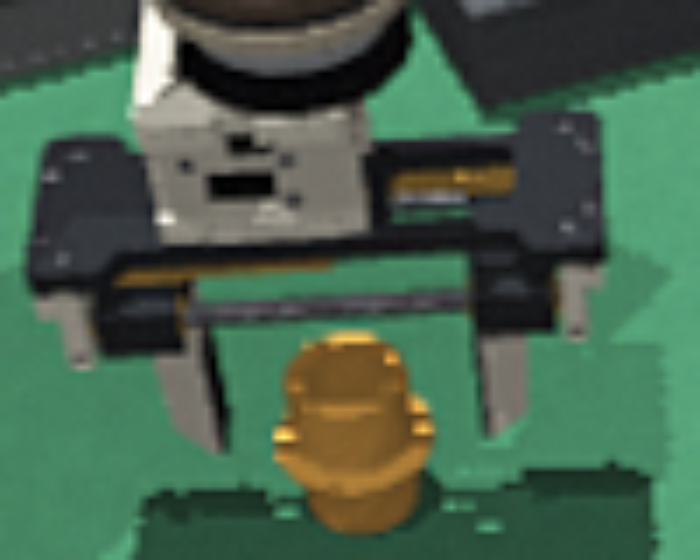

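play_rows:
  rows: [0.7,-1.2,1,0,0,0,1,0.7,-1.2,1,0,0,0,0.2,0.7,-1.2,1,0,0,0,0.2,0.7,-1.2,1,0,0,0,0.2,0.7,-1.2,1,0,0,0,0.2]
  newtons: 30

```text
t: 4.32
eef_pos: [0.4496, 0.2698, 0.0532]
tcp_rot: [[0.344, 0.939, -0.0], [0.939, -0.344, -0.0], [-0.0, -0.0, -1.0]]
contact_force: [0.2, -0.2, 0.4]
opening: 0.0565
```

play_rows:
  rows: [0,0,0,0,0,0,0.2,0,0,-20,0,0,0,0.2,0,0,-70,0,0,0,0.2,0,0,-120,0,0,0,0.2,0,0,-120,0,0,0,0.2]

```text
t: 4.95
eef_pos: [0.4516, 0.2709, 0.1765]
tcp_rot: [[0.344, 0.939, 0.005], [0.939, -0.344, 0.004], [0.006, 0.003, -1.0]]
contact_force: [0.5, 0.4, -2.4]
opening: 0.0438
```

```bash
python3 - <<'E'
from h import *
go((.558,.002,.17))
p=shot('side','side4.png')
cv2.imwrite('pics/side4c.png',cv2.resize(p['img'][40:240,120:320],None,fx=3,fy=3))
E
```

```text
t 4.95 at [0.4516 0.2709 0.1765] F [ 0.5  0.4 -2.4] open 0.0438 shift [-215.8  192.5    5.9] rv [ 0.18 -0.33 -0.2 ]
```

View pics/side4c.png

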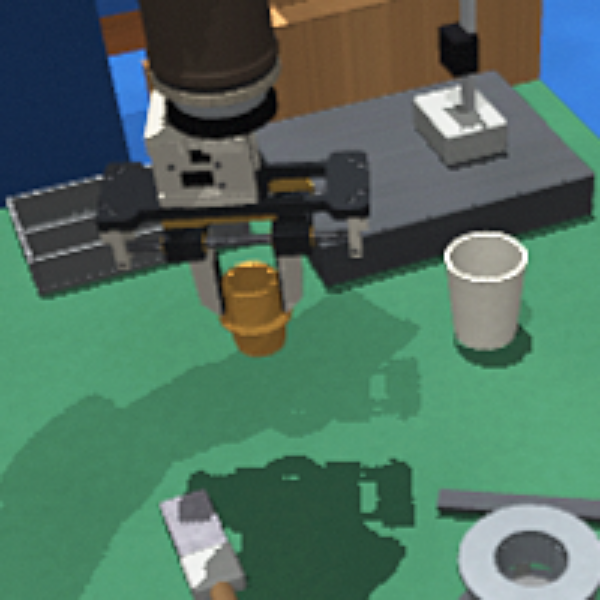

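play_rows:
  rows: [-35,31,-2,0,0,0,0.2,-80,71,-2,0,0,0,0.2,-125,111,-2,0,0,0,0.2,-170,152,-2,0,0,0,0.2,-205,183,-2,0,0,0,0.2]

```text
t: 5.62
eef_pos: [0.5504, 0.0115, 0.1735]
tcp_rot: [[0.346, 0.938, -0.002], [0.938, -0.346, -0.001], [-0.002, -0.002, -1.0]]
contact_force: [0.1, 0.8, -2.7]
opening: 0.0439
```

play_rows:
  rows: [-10,9,0,0,0,0,0.2,-10,9,0,0,0,0,0.2,-10,9,0,0,0,0,0.2]

```text
t: 6.0
eef_pos: [0.5551, 0.0038, 0.1744]
tcp_rot: [[0.342, 0.94, -0.002], [0.94, -0.342, 0.001], [0.0, -0.002, -1.0]]
contact_force: [0.2, -0.2, -2.4]
opening: 0.0439
```

```bash
python3 - <<'E'
from h import *
go((.558,.002,.17))
p=shot('side','side5.png');W=cloud(p)
s=arm.state();b=s['eef_pos'][2]-.053
cv2.imwrite('pics/side5c.png',cv2.resize(p['img'][110:290,200:400],None,fx=4,fy=4)[:600])
c=(.556,.001)
print('stand',disc(W,c,.07,.086,.098))
hsv=cv2.cvtColor(p['img'],cv2.COLOR_BGR2HSV);br=(hsv[...,0]>10)&(hsv[...,0]<30)&(hsv[...,1]>120)
W2=W.copy();W2[~br]=np.nan
print('b',b)
print('coll top',disc(W2,c,.05,b+.056,b+.068)); print('flange',disc(W2,c,.05,b+.026,b+.037))
print('stand',disc(W,c,.07,.086,.098))
E
```

```text
t 6.0 at [0.5551 0.0038 0.1744] F [ 0.2 -0.2 -2.4] open 0.0439 shift [-0.7  3.4  4.4] rv [-0.11 -0.01 -0.07]
stand (942, 'z', np.float64(0.091), 'mean', array([ 0.5508, -0.0101]), 'hullfit', array([0.5558, 0.0008]), np.float64(0.0516), 'mec', array([556.6,   0.8]), 53.3)
b 0.12159817852719929
coll top (175, 'z', np.float64(0.1807), 'mean', array([0.5534, 0.0024]), 'hullfit', array([0.5534, 0.0036]), np.float64(0.0216), 'mec', array([553.4,   4.3]), 23.2)
flange (188, 'z', np.float64(0.1527), 'mean', array([ 0.5483, -0.0086]), 'hullfit', array([ 0.5502, -0.0015]), np.float64(0.0232), 'mec', array([550.7,  -3.3]), 26.3)
stand (942, 'z', np.float64(0.091), 'mean', array([ 0.5508, -0.0101]), 'hullfit', array([0.5558, 0.0008]), np.float64(0.0516), 'mec', array([556.6,   0.8]), 53.3)
```

View pics/side5c.png

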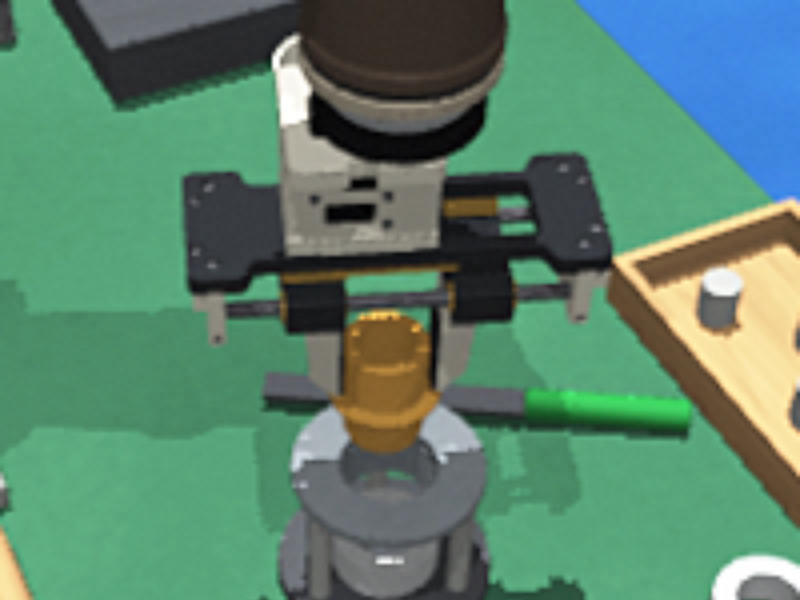

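play_rows:
  rows: [-1.5,3.3,0,0,0,0,0.2,-1.5,3.3,15,0,0,0,0.2,-1.5,3.3,30,0,0,0,0.2,-1.5,3.3,40,0,0,0,0.2,-1.5,3.3,40,0,0,0,0.2]

```text
t: 6.68
eef_pos: [0.5577, -0.0007, 0.134]
tcp_rot: [[0.344, 0.939, -0.002], [0.939, -0.344, -0.0], [-0.001, -0.002, -1.0]]
contact_force: [-0.2, 0.3, -1.3]
opening: 0.0439
```

```bash
python3 - <<'E'
from h import *
go((.5577,.0013,.117))
E
```

```text
t 6.67 at [ 0.5577 -0.0007  0.134 ] F [-0.2  0.3 -1.3] open 0.0439 shift [ 1.9 -0.7 17. ] rv [-0.11  0.06 -0.2 ]
```

play_rows:
  rows: [1.7,-0.6,3,0,0,0,0.2,1.7,-0.6,7,0,0,0,0.2,1.7,-0.6,12,0,0,0,0.2,1.7,-0.6,12,0,0,0,0.2]

```text
t: 7.18
eef_pos: [0.5583, 0.0011, 0.1229]
tcp_rot: [[0.344, 0.939, -0.001], [0.939, -0.344, 0.0], [-0.0, -0.001, -1.0]]
contact_force: [-0.3, -0.5, -1.6]
opening: 0.0439
```

```bash
python3 - <<'E'
from h import *
go((.5577,.0013,.117))
p=shot('side','side6.png')
cv2.imwrite('pics/side6c.png',cv2.resize(p['img'][140:290,220:380],None,fx=4,fy=4)[:600])
E
```

```text
t 7.17 at [0.5583 0.0011 0.1229] F [-0.3 -0.5 -1.6] open 0.0439 shift [-0.  -0.6  5.9] rv [-0.03  0.01 -0.19]
```

View pics/side6c.png

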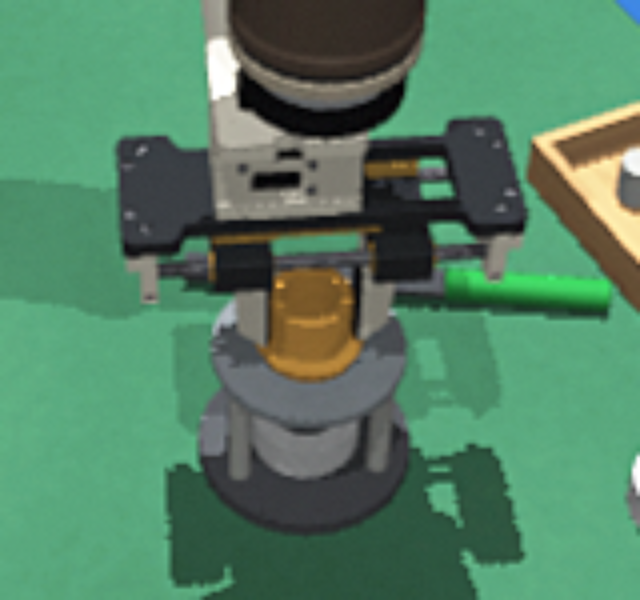

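Nearly seated, with no lateral force; lower slowly.

play_rows:
  rows: [0,-0.3,2,0,0,0,0.2,0,-0.3,4,0,0,0,0.2,0,-0.3,5.5,0,0,0,0.2,0,-0.3,5.5,0,0,0,0.2]

```text
t: 7.72
eef_pos: [0.5583, 0.0013, 0.1183]
tcp_rot: [[0.344, 0.939, 0.0], [0.939, -0.344, 0.001], [0.001, 0.0, -1.0]]
contact_force: [-2.2, 0.0, 6.0]
opening: 0.0439
```

```bash
python3 - <<'E'
from h import *
go((.5577,.0013,.117))
E
```

```text
t 7.72 at [0.5583 0.0013 0.1183] F [-2.2  0.   6. ] open 0.0439 shift [-0.2 -0.6  1.3] rv [ 0.   -0.04 -0.2 ]
```

play_rows:
  rows: [0,-0.5,0,0,0,0,0.2,0,-0.5,0,0,0,0,0.7,0,-0.5,0,0,0,0,0.7,0,-0.5,0,0,0,0,0.7]

```text
t: 8.22
eef_pos: [0.5577, 0.0014, 0.1176]
tcp_rot: [[0.344, 0.939, -0.0], [0.939, -0.344, -0.0], [-0.0, -0.0, -1.0]]
contact_force: [0.4, 0.2, -0.2]
opening: 0.0635
```

play_rows:
  rows: [0,0,-20,0,0,0,0.8,0,0,-60,0,0,0,0.8,0,0,-110,0,0,0,0.8,0,0,-165,0,0,0,0.8,0,0,-200,0,0,0,0.8]

```text
t: 8.85
eef_pos: [0.5582, 0.0012, 0.3204]
tcp_rot: [[0.344, 0.939, 0.003], [0.939, -0.344, 0.0], [0.001, 0.002, -1.0]]
contact_force: [0.2, 0.7, -0.6]
opening: 0.0733
```

```bash
python3 - <<'E'
from h import *
go((.492,-.2617,.30))
p=shot('side','side7.png');W=cloud(p)
cv2.imwrite('pics/side7c.png',cv2.resize(p['img'][140:290,220:380],None,fx=4,fy=4)[:600])
c=(.556,.001)
hsv=cv2.cvtColor(p['img'],cv2.COLOR_BGR2HSV);br=(hsv[...,0]>10)&(hsv[...,0]<30)&(hsv[...,1]>120)
W2=W.copy();W2[~br]=np.nan
print('coll top',disc(W2,c,.05,.12,.14)); print('flange',disc(W2,c,.05,.093,.099))
print('stand',disc(W,c,.07,.088,.0935))
E
```

```text
t 8.85 at [0.5582 0.0012 0.3204] F [ 0.2  0.7 -0.6] open 0.0733 shift [-269.6   28.3   20.1] rv [ 0.13 -0.08 -0.21]
coll top (164, 'z', np.float64(0.1241), 'mean', array([ 5.565e-01, -1.000e-04]), 'hullfit', array([0.5561, 0.0016]), np.float64(0.0217), 'mec', array([556.1,   1.6]), 22.7)
flange (157, 'z', np.float64(0.0956), 'mean', array([ 0.5522, -0.0078]), 'hullfit', array([0.5563, 0.0006]), np.float64(0.0268), 'mec', array([5.56e+02, 3.00e-01]), 27.8)
stand (864, 'z', np.float64(0.0911), 'mean', array([ 0.5508, -0.0089]), 'hullfit', array([0.556 , 0.0006]), np.float64(0.0516), 'mec', array([555.9,   1.1]), 52.7)
```

View pics/side7c.png

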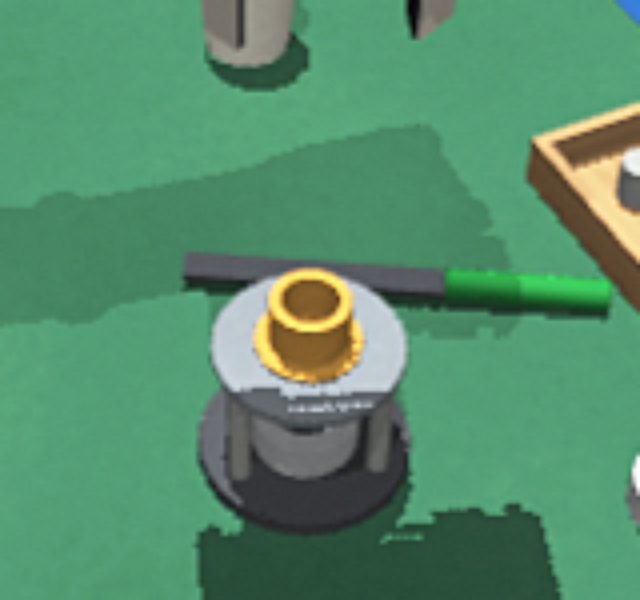

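play_rows:
  rows: [-40,4,10,0,0,0,0.7,-95,10,20,0,0,0,0.7,-150,16,40,0,0,0,0.7,-205,22,60,0,0,0,0.7,-250,26,80,0,0,0,0.7]

```text
t: 9.52
eef_pos: [0.4952, -0.2444, 0.237]
tcp_rot: [[0.345, 0.939, 0.0], [0.939, -0.345, -0.0], [-0.0, 0.0, -1.0]]
contact_force: [0.7, -1.3, -0.8]
opening: 0.0642
```

play_rows:
  rows: [-19.5,2,15,0,0,0,0.7,-19.5,2,15,0,0,0,0.7,-19.5,2,15,0,0,0,0.7]

```text
t: 9.9
eef_pos: [0.4918, -0.2604, 0.2229]
tcp_rot: [[0.343, 0.939, 0.0], [0.939, -0.343, 0.001], [0.001, -0.0, -1.0]]
contact_force: [-0.5, -1.0, -0.6]
opening: 0.0646
```

```bash
python3 - <<'E'
from h import *
go((.492,-.2617,.156))
p=shot('side','side8.png');W=cloud(p)
cv2.imwrite('pics/side8c.png',cv2.resize(p['img'][250:400,250:420],None,fx=4,fy=4)[:600])
print('handle top',disc(W,(.49,-.263),.025,.172,.19))
q=shot('top','top8.png');W=cloud(q);print('sleeve',disc(W,(.558,.003),.03,.12,.135),'stand',disc(W,(.558,.003),.06,.088,.094))
E
```

```text
t 9.9 at [ 0.4918 -0.2604  0.2229] F [-0.5 -1.  -0.6] open 0.0646 shift [-1.2  0.6 66.9] rv [-0.   -0.03 -0.14]
handle top (264, 'z', np.float64(0.1798), 'mean', array([ 0.4889, -0.2638]), 'hullfit', array([ 0.4897, -0.2626]), np.float64(0.0137), 'mec', array([ 489.7, -262.2]), 14.2)
sleeve (111, 'z', np.float64(0.1256), 'mean', array([0.5597, 0.0025]), 'hullfit', array([0.5601, 0.0025]), np.float64(0.0213), 'mec', array([560.2,   2.4]), 21.7) stand (710, 'z', np.float64(0.0916), 'mean', array([0.5602, 0.0029]), 'hullfit', array([0.5602, 0.002 ]), np.float64(0.0514), 'mec', array([560.1,   2.2]), 51.8)
```

View pics/side8c.png

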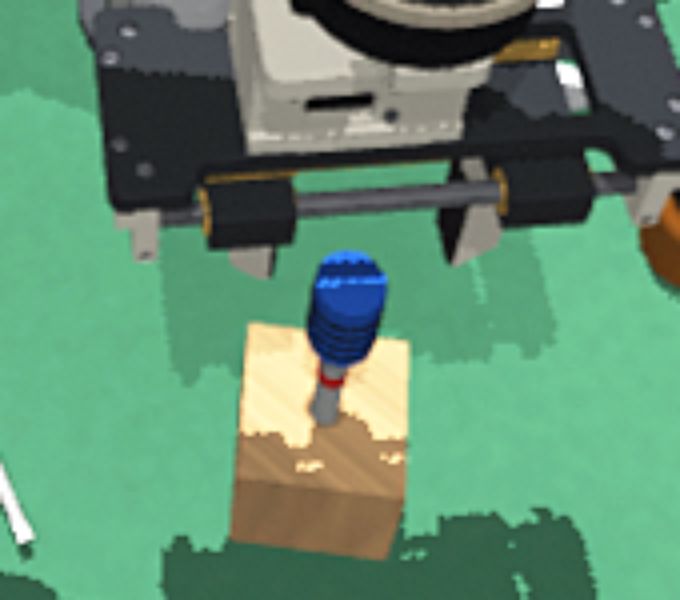

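play_rows:
  rows: [-1.2,0.5,25,0,0,0,0.7,-1.2,0.5,50,0,0,0,0.7,-1.2,0.5,67,0,0,0,0.7,-1.2,0.5,67,0,0,0,0.7]

```text
t: 10.5
eef_pos: [0.4912, -0.2617, 0.155]
tcp_rot: [[0.343, 0.939, -0.002], [0.939, -0.343, 0.001], [0.0, -0.002, -1.0]]
contact_force: [0.9, 0.6, 0.4]
opening: 0.0643
```

```bash
python3 - <<'E'
from h import *
go((.492,-.2617,.156))
p=shot('side','side9.png');W=cloud(p)
cv2.imwrite('pics/side9c.png',cv2.resize(p['img'][250:400,250:420],None,fx=4,fy=4)[:600])
c=np.array([.492,-.2617]);hsv=cv2.cvtColor(p['img'],cv2.COLOR_BGR2HSV);bl=(hsv[...,0]>100)&(hsv[...,0]<130)&(hsv[...,1]>120)
m=sel(W,c,.09,.138,.175); T=np.c_[[.343,.94],[.94,-.343]]
print('handle',disc(W,c,.02,.172,.19))
for nm,mm in (('blue',m&bl),('other',m&~bl)):
    t=(W[mm][:,:2]-c)@T*1000
    for s in(-1,1):
        k=t[:,1]*s>0;
        if k.sum()>5: print(nm,s,k.sum(),np.percentile(t[k,0],[2,50,98]).round(1),np.percentile(t[k,1],[2,50,98]).round(1))
E
```

```text
t 10.5 at [ 0.4912 -0.2617  0.155 ] F [0.9 0.6 0.4] open 0.0643 shift [ 0.3  0.8 -1. ] rv [-0.1  -0.01 -0.14]
handle (103, 'z', np.float64(0.1792), 'mean', array([ 0.488, -0.265]), 'hullfit', array([ 0.4889, -0.2632]), np.float64(0.0128), 'mec', array([ 489.5, -263.3]), 13.5)
blue -1 107 [-15.8 -13.3  -4.4] [-15.   -7.5  -0.3]
blue 1 49 [-15.6 -13.5 -10. ] [0.1 4.2 9.2]
other -1 51 [-13.5 -12.2   0.6] [-49.1 -39.3  -8.8]
other 1 132 [-13.6 -12.1   4.9] [ 6.9 32.7 44.1]
```

View pics/side9c.png

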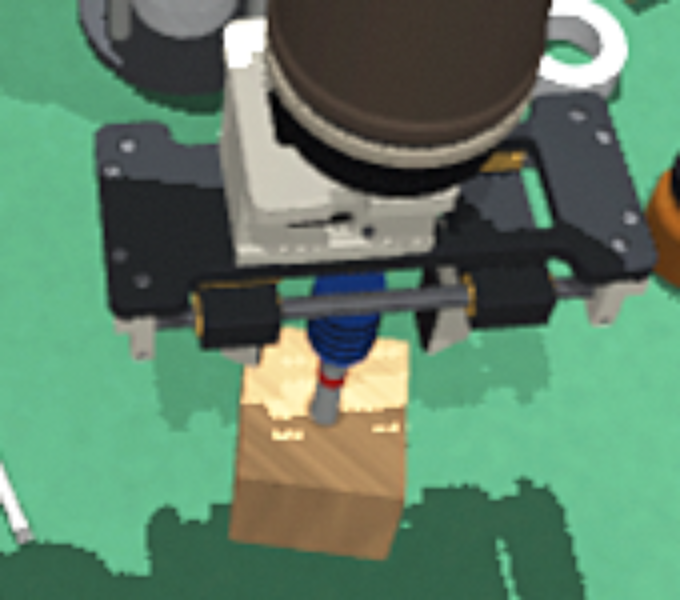

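play_rows:
  rows: [0.7,0.5,0,0,0,0,0.7,0.7,0.5,0,0,0,0,0.1,0.7,0.5,0,0,0,0,0.1,0.7,0.5,0,0,0,0,0.1,0.7,0.5,0,0,0,0,0.1]
  newtons: 35

```text
t: 11.18
eef_pos: [0.4921, -0.2621, 0.1558]
tcp_rot: [[0.344, 0.939, 0.0], [0.939, -0.344, 0.0], [0.0, 0.0, -1.0]]
contact_force: [-0.3, 0.1, -0.5]
opening: 0.029
```

play_rows:
  rows: [0,0,0,0,0,0,0.1,0,0,0,0,0,0,0.1]

```text
t: 11.42
eef_pos: [0.4921, -0.2621, 0.1558]
tcp_rot: [[0.344, 0.939, 0.0], [0.939, -0.344, -0.0], [0.0, 0.0, -1.0]]
contact_force: [0.1, -0.2, 0.5]
opening: 0.0275
```

```bash
python3 - <<'E'
from h import *
go((.492,-.2617,.156))
E
```

```text
t 11.43 at [ 0.4921 -0.2621  0.1558] F [ 0.1 -0.2  0.5] open 0.0275 shift [ 0.4 -0.3 -0.2] rv [ 0.01 -0.   -0.2 ]
```

play_rows:
  rows: [0,0,-10,0,0,0,0.1,0,0,-35,0,0,0,0.1,0,0,-70,0,0,0,0.1,0,0,-110,0,0,0,0.1,0,0,-150,0,0,0,0.1]

```text
t: 12.05
eef_pos: [0.4916, -0.2621, 0.3074]
tcp_rot: [[0.345, 0.939, -0.0], [0.939, -0.345, 0.0], [-0.0, -0.0, -1.0]]
contact_force: [0.8, 0.7, -2.0]
opening: 0.0273
```

play_rows:
  rows: [0,0,-20,0,0,0,0.1,0,0,-20,0,0,0,0.1,0,0,-20,0,0,0,0.1]

```text
t: 12.42
eef_pos: [0.4915, -0.2617, 0.3248]
tcp_rot: [[0.344, 0.939, -0.001], [0.939, -0.344, 0.001], [0.0, -0.002, -1.0]]
contact_force: [-1.0, -0.4, -2.5]
opening: 0.0277
```

```bash
python3 - <<'E'
from h import *
go((.558,.0015,.326))
p=shot('side','side10.png')
cv2.imwrite('pics/side10c.png',cv2.resize(p['img'][150:400,250:420],None,fx=3,fy=3)[:600])
cv2.imwrite('pics/side10c.png',cv2.resize(p['img'][200:400,250:450],None,fx=3,fy=3)[:600])
E
```

```text
t 12.43 at [ 0.4915 -0.2617  0.3248] F [-1.  -0.4 -2.5] open 0.0277 shift [270.  -28.2  -1.1] rv [-0.09 -0.01 -0.19]
```

View pics/side10c.png

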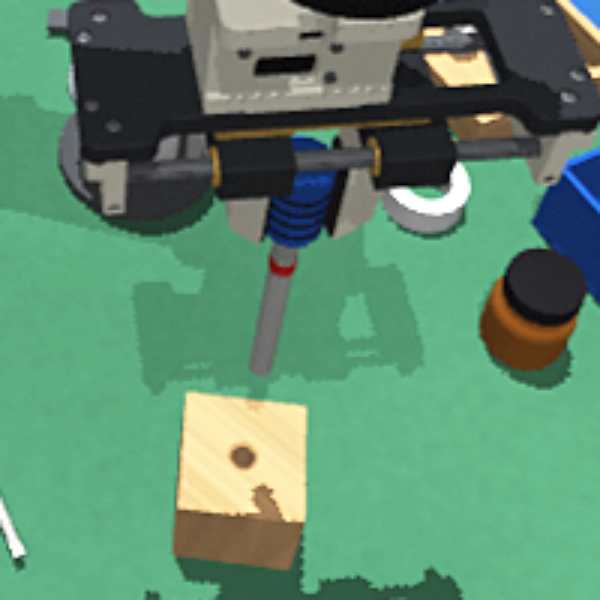

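play_rows:
  rows: [25,-3,-1,0,0,0,0.1,70,-7,-1,0,0,0,0.1,120,-12,-1,0,0,0,0.1,170,-18,-1,0,0,0,0.1,215,-22,-1,0,0,0,0.1]

```text
t: 13.1
eef_pos: [0.5451, -0.0506, 0.3256]
tcp_rot: [[0.344, 0.939, -0.002], [0.939, -0.344, 0.0], [-0.001, -0.002, -1.0]]
contact_force: [0.1, 0.0, -1.9]
opening: 0.0275
```

play_rows:
  rows: [30,-3,0,0,0,0,0.1,50,-5.5,0,0,0,0,0.1,55,-6,0,0,0,0,0.1,55,-6,0,0,0,0,0.1,55,-6,0,0,0,0,0.1]

```text
t: 13.72
eef_pos: [0.5585, -0.0006, 0.3268]
tcp_rot: [[0.346, 0.938, 0.0], [0.938, -0.346, -0.0], [-0.0, 0.0, -1.0]]
contact_force: [-0.8, -0.1, -1.4]
opening: 0.0275
```

```bash
cat >> h.py <<'E'
from scipy.optimize import least_squares
def rodfit(p,zlo,zhi,c0=(.556,.001),rad=.02,r=.006):
    """fit axis of a cylinder of radius r to depth points; x,y at z=zlo..zhi"""
    W=cloud(p);P=W[sel(W,c0,rad,zlo,zhi)]
    f=lambda a:np.hypot(P[:,0]-a[0]-a[2]*(P[:,2]-zm),P[:,1]-a[1]-a[3]*(P[:,2]-zm))-r
    zm=(zlo+zhi)/2
    s=least_squares(f,[*c0,0,0],loss='soft_l1',f_scale=.0007)
    return len(P),s.x[:2].round(4),'tilt mm/100mm',(s.x[2:]*100).round(2),'rms',np.sqrt(np.median(s.fun**2)).round(5)
E
python3 - <<'E'
from h import *
go((.558,.0015,.326))
s=arm.state();t=s['eef_pos'][2]-.1498
for n in('side','top'):
    p=shot(n,n+'11.png');W=cloud(p)
    print(n,'stem',rodfit(p,t+.01,t+.125),'sleeve',disc(W,(.557,.001),.03,.118,.135),'stand',disc(W,(.557,.001),.07,.087,.095))
    P=W[sel(W,(.556,.001),.02,t-.01,t+.02)];print(t,P[:,2].min() if len(P) else None)
    if n=='side':
        I=cv2.resize(p['img'][130:280,210:390],None,fx=4,fy=4)[:600];cv2.imwrite('pics/side11c.png',I)
        hsv=cv2.cvtColor(p['img'],cv2.COLOR_BGR2HSV);red=((hsv[...,0]<8)|(hsv[...,0]>172))&(hsv[...,1]>150)
        Q=W[red&sel(W,(.556,.001),.02,.2,.4)];print('band',len(Q),np.percentile(Q[:,2],[2,50,98]))
        # optical check
E
```

```text
t 13.72 at [ 0.5585 -0.0006  0.3268] F [-0.8 -0.1 -1.4] open 0.0275 shift [ 1.8 -1.2  0.8] rv [ 0.02  0.02 -0.32]
side stem (294, array([ 0.5565, -0.0007]), 'tilt mm/100mm', array([0.07, 0.07]), 'rms', np.float64(0.00053)) sleeve (196, 'z', np.float64(0.1236), 'mean', array([5.557e-01, 1.000e-04]), 'hullfit', array([0.5558, 0.0012]), np.float64(0.0216), 'mec', array([555.5,   2.2]), 22.7) stand (979, 'z', np.float64(0.0913), 'mean', array([ 0.5505, -0.0091]), 'hullfit', array([0.5559, 0.0009]), np.float64(0.0516), 'mec', array([556.3,   0.8]), 52.5)
0.17703940781079797 0.17711366567722864
band 18 [0.27392873 0.27765657 0.2805462 ]
top stem (0, array([0.556, 0.001]), 'tilt mm/100mm', array([0., 0.]), 'rms', np.float64(nan)) sleeve 0 stand 0
0.17703940781079797 None
  return _methods._mean(a, axis=axis, dtype=dtype,
  ret = ret.dtype.type(ret / rcount)
```

View pics/side11c.png

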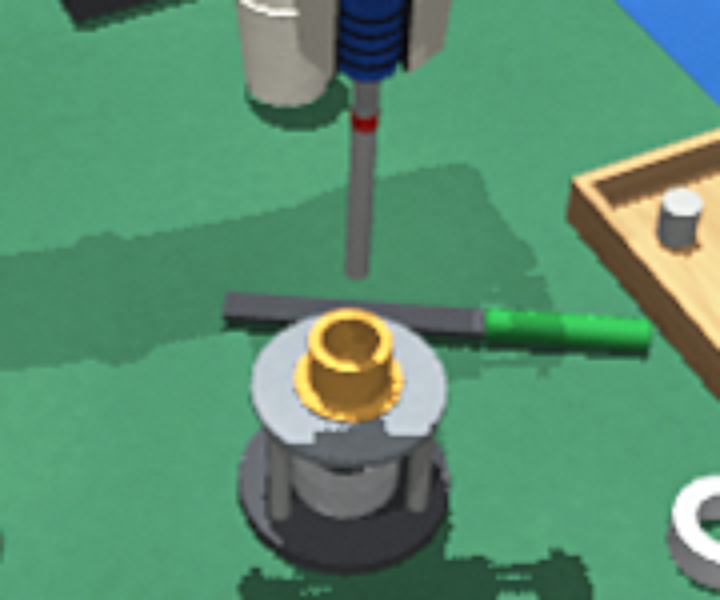

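play_rows:
  rows: [1.6,-1.2,5,0,0,-0.3,0.1,1.6,-1.2,15,0,0,-0.3,0.1,1.6,-1.2,25,0,0,-0.3,0.1,1.6,-1.2,30,0,0,-0.3,0.1,1.6,-1.2,30,0,0,-0.3,0.1]

```text
t: 14.45
eef_pos: [0.5579, 0.003, 0.2962]
tcp_rot: [[0.339, 0.941, -0.001], [0.941, -0.339, -0.0], [-0.0, -0.001, -1.0]]
contact_force: [0.1, 0.4, -2.3]
opening: 0.0276
```

play_rows:
  rows: [0,0,0,0,0,0,0.1,0,0,0,0,0,0,0.1]

```text
t: 14.7
eef_pos: [0.5583, 0.003, 0.297]
tcp_rot: [[0.339, 0.941, 0.001], [0.941, -0.339, 0.0], [0.0, 0.001, -1.0]]
contact_force: [0.0, 0.4, -1.9]
opening: 0.0277
```

```bash
python3 - <<'E'
from h import *
for k in range(2):
    go((.558,.0015,.1758))
    t=arm.state()['eef_pos'][2]-.1498
    p=shot('side','side12.png');W=cloud(p)
    hsv=cv2.cvtColor(p['img'],cv2.COLOR_BGR2HSV);br=(hsv[...,0]>10)&(hsv[...,0]<30)&(hsv[...,1]>120);W2=W.copy();W2[~br]=np.nan
    print('stem',rodfit(p,t+.01,t+.125),'sleeve',disc(W2,(.557,.001),.03,.118,.135),'stand',disc(W,(.557,.001),.07,.087,.095))
E
```

```text
t 14.7 at [0.5583 0.003  0.297 ] F [ 0.   0.4 -1.9] open 0.0277 shift [-1.500e+00  1.000e-01  1.212e+02] rv [ 0.03 -0.02  0.11]
stem (274, array([0.5564, 0.003 ]), 'tilt mm/100mm', array([0.38, 0.28]), 'rms', np.float64(0.0005)) sleeve (185, 'z', np.float64(0.1233), 'mean', array([ 0.556, -0.001]), 'hullfit', array([0.5558, 0.0007]), np.float64(0.0214), 'mec', array([555.6,   1.4]), 22.3) stand (972, 'z', np.float64(0.0913), 'mean', array([ 0.5504, -0.0091]), 'hullfit', array([0.5559, 0.0008]), np.float64(0.0516), 'mec', array([555.8,   1. ]), 52.6)
t 14.75 at [0.5583 0.0029 0.297 ] F [ 0.7  1.1 -2.2] open 0.0273 shift [-1.500e+00  1.000e-01  1.212e+02] rv [ 0.03 -0.02  0.1 ]
stem (272, array([0.5564, 0.003 ]), 'tilt mm/100mm', array([-0.24, -0.02]), 'rms', np.float64(0.00046)) sleeve (183, 'z', np.float64(0.1234), 'mean', array([ 0.5554, -0.0011]), 'hullfit', array([0.5561, 0.0014]), np.float64(0.0216), 'mec', array([555.2,   2.7]), 23.4) stand (962, 'z', np.float64(0.0914), 'mean', array([ 0.5504, -0.0088]), 'hullfit', array([0.5558, 0.0008]), np.float64(0.0515), 'mec', array([555.7,   1.2]), 52.8)
```

play_rows:
  rows: [-1.8,0.3,0,0,0,0,0.1,-1.8,0.3,0,0,0,0,0.1,-1.8,0.3,15,0,0,0,0.1,-1.8,0.3,30,0,0,0,0.1,-1.8,0.3,35,0,0,0,0.1]

```text
t: 15.42
eef_pos: [0.5569, 0.0013, 0.2599]
tcp_rot: [[0.339, 0.941, -0.003], [0.941, -0.339, -0.0], [-0.001, -0.002, -1.0]]
contact_force: [-0.8, -0.1, -1.8]
opening: 0.0271
```

play_rows:
  rows: [0,0,0,0,0,0,0.1,0,0,0,0,0,0,0.1]

```text
t: 15.68
eef_pos: [0.5581, 0.0011, 0.262]
tcp_rot: [[0.339, 0.941, 0.001], [0.941, -0.339, 0.0], [0.0, 0.001, -1.0]]
contact_force: [-0.4, -0.7, -1.1]
opening: 0.0276
```

```bash
cat > chk.py <<'E'
from h import *
import sys
go((.558,.0013,.1758))
t=arm.state()['eef_pos'][2]-.1498
p=shot('side',sys.argv[1]+'.png');W=cloud(p)
I=cv2.resize(p['img'][140:280,220:380],None,fx=4,fy=4);cv2.imwrite('pics/'+sys.argv[1]+'c.png',I)
hsv=cv2.cvtColor(p['img'],cv2.COLOR_BGR2HSV);br=(hsv[...,0]>10)&(hsv[...,0]<30)&(hsv[...,1]>120);W2=W.copy();W2[~br]=np.nan
W3=cloud(p);
print('stem',rodfit(p,max(t+.01,.131),t+.127,rad=.014),'sleeve',disc(W2,(.557,.001),.03,.118,.135),'stand',disc(W,(.557,.001),.07,.087,.095))
red=((hsv[...,0]<8)|(hsv[...,0]>172))&(hsv[...,1]>150)
Q=W[red&sel(W,(.556,.001),.02,.1,.4)];print('band',len(Q),np.percentile(Q[:,2],[2,50,98]) if len(Q) else '')
E
python3 chk.py side13
```

```text
t 15.68 at [0.5581 0.0011 0.262 ] F [-0.4 -0.7 -1.1] open 0.0276 shift [ 0.1 -0.2 86.2] rv [ 0.03 -0.01  0.1 ]
stem (226, array([0.556 , 0.0012]), 'tilt mm/100mm', array([ 0.04, -0.1 ]), 'rms', np.float64(0.00054)) sleeve (169, 'z', np.float64(0.1237), 'mean', array([ 0.5543, -0.0028]), 'hullfit', array([0.5557, 0.0007]), np.float64(0.0215), 'mec', array([556.1,   0.8]), 22.7) stand (953, 'z', np.float64(0.0913), 'mean', array([ 0.5501, -0.0093]), 'hullfit', array([5.554e-01, 5.000e-04]), np.float64(0.0515), 'mec', array([555.6,   1.3]), 52.6)
band 17 [0.20804398 0.21413204 0.28958783]
```

View pics/side13c.png

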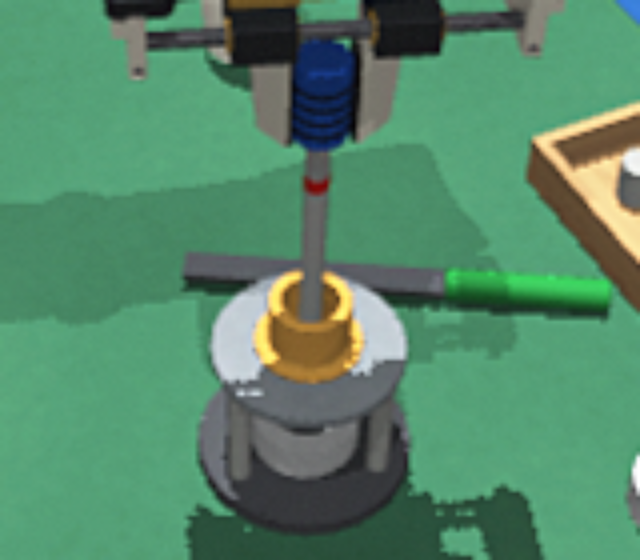

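play_rows:
  rows: [0,0,8,0,0,0,0.1,0,0,18,0,0,0,0.1,0,0,30,0,0,0,0.1,0,0,38,0,0,0,0.1,0,0,42,0,0,0,0.1]

```text
t: 16.35
eef_pos: [0.5575, 0.0011, 0.2189]
tcp_rot: [[0.339, 0.941, -0.001], [0.941, -0.339, -0.0], [-0.001, -0.001, -1.0]]
contact_force: [-0.5, -0.8, -1.8]
opening: 0.0272
```

play_rows:
  rows: [0,0,0,0,0,0,0.1,0,0,0,0,0,0,0.1]

```text
t: 16.6
eef_pos: [0.558, 0.0011, 0.22]
tcp_rot: [[0.339, 0.941, 0.001], [0.941, -0.339, 0.0], [0.0, 0.001, -1.0]]
contact_force: [0.1, 0.4, -2.9]
opening: 0.0277
```

```bash
python3 chk.py side14
```

```text
t 16.6 at [0.558  0.0011 0.22  ] F [ 0.1  0.4 -2.9] open 0.0277 shift [ 0.1 -0.1 44.2] rv [ 0.03 -0.02  0.11]
stem (127, array([0.5557, 0.0013]), 'tilt mm/100mm', array([-0.04,  0.37]), 'rms', np.float64(0.00058)) sleeve (169, 'z', np.float64(0.1239), 'mean', array([ 0.5546, -0.0027]), 'hullfit', array([0.5559, 0.001 ]), np.float64(0.0213), 'mec', array([556.6,   0.9]), 22.0) stand (966, 'z', np.float64(0.0913), 'mean', array([ 0.5505, -0.0094]), 'hullfit', array([0.5559, 0.001 ]), np.float64(0.0516), 'mec', array([556.1,   1.2]), 52.5)
band 14 [0.16543195 0.16997037 0.17481664]
```

play_rows:
  rows: [0,0,9,0,0,0,0.1,0,0,20,0,0,0,0.1,0,0,32,0,0,0,0.1,0,0,40,0,0,0,0.1,0,0,44.2,0,0,0,0.1]

```text
t: 17.27
eef_pos: [0.5576, 0.0011, 0.1748]
tcp_rot: [[0.339, 0.941, -0.001], [0.941, -0.339, -0.0], [-0.0, -0.001, -1.0]]
contact_force: [-0.3, -0.1, -1.7]
opening: 0.0274
```

play_rows:
  rows: [0,0,0,0,0,0,0.1,0,0,0,0,0,0,0.1,0,0,0,0,0,0,0.1]

```text
t: 17.65
eef_pos: [0.558, 0.0012, 0.1759]
tcp_rot: [[0.339, 0.941, 0.001], [0.941, -0.339, 0.0], [0.0, 0.001, -1.0]]
contact_force: [0.1, -0.2, -2.4]
opening: 0.0274
```

```bash
python3 chk.py side15; python3 - <<'E'
from h import *
p=arm.get_image('side');I=cv2.resize(p['img'][185:245,270:330],None,fx=10,fy=10,interpolation=cv2.INTER_NEAREST);cv2.imwrite('pics/side15z.png',I)
W=cloud(p)
# sleeve rim z in side frame: top-facing ring pixels
m=sel(W,(.556,.001),.0215,.118,.135)&~sel(W,(.556,.001),.0165,0,1)
z=np.sort(W[m][:,2]);print('rim z',np.percentile(z,[50,70,80,90,95]).round(4))
b=arm.look_for(p,'rod_band');s=arm.look_for(p,'sleeve_top')
for d in b[:1]+s[:1]:print(d['score'],w(p,d['position']).round(4))
K=[px(p,(.5558,.001,.1253+d)).round(1) for d in(-.004,0,.004)];print(K)
E
```

```text
t 17.65 at [0.558  0.0012 0.1759] F [ 0.1 -0.2 -2.4] open 0.0274 shift [ 0.1 -0.1  0.1] rv [ 0.03 -0.02  0.11]
stem (30, array([0.5562, 0.0016]), 'tilt mm/100mm', array([0.14, 0.42]), 'rms', np.float64(0.00046)) sleeve (165, 'z', np.float64(0.1237), 'mean', array([ 0.5546, -0.0036]), 'hullfit', array([0.5562, 0.0011]), np.float64(0.0215), 'mec', array([556. ,   1.3]), 22.7) stand (961, 'z', np.float64(0.0913), 'mean', array([ 0.5502, -0.0095]), 'hullfit', array([0.5557, 0.0008]), np.float64(0.0515), 'mec', array([556.6,   1.4]), 53.3)
band 12 [0.12225248 0.12678124 0.1305444 ]
rim z [0.1243 0.1252 0.1257 0.1262 0.1265]
0.75 [ 0.5586 -0.0075  0.1796]
0.78 [ 0.5523 -0.0116  0.1086]
[array([296.7, 216.4]), array([296.8, 215.1]), array([296.8, 213.8])]
```

View pics/side15c.png

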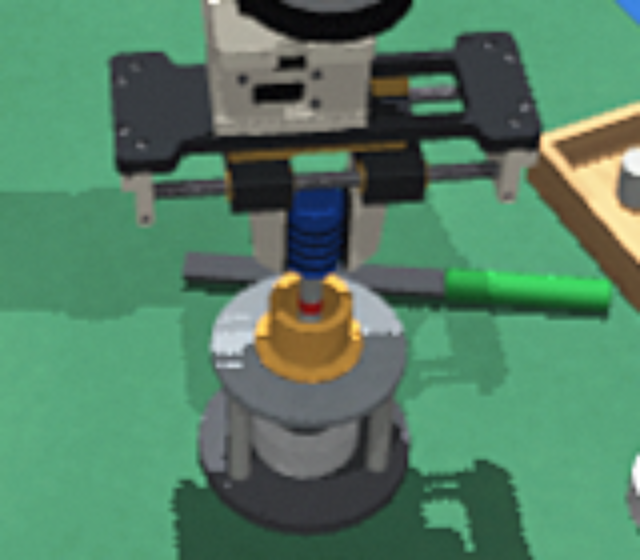

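View pics/side15z.png

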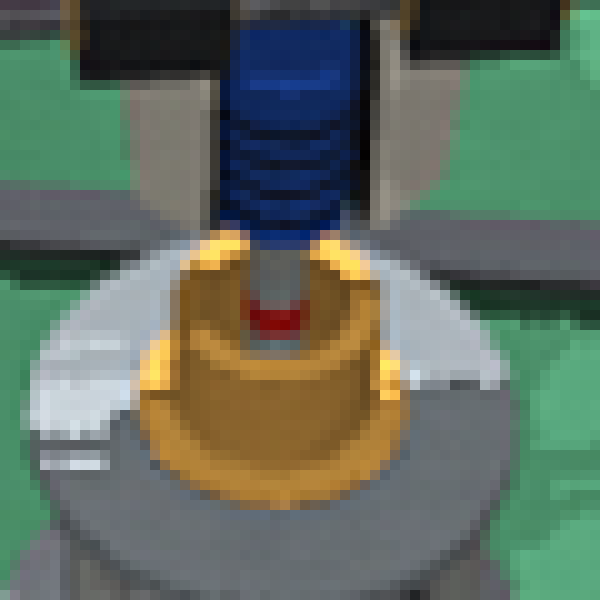

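```bash
python3 - <<'E'
from h import *
s=arm.state();print(s['eef_pos'].round(4),s['contact_force'].round(2),abs(s['qvel']).max(),s['t'])
print(arm.job_done())
E
```

```text
[0.5579 0.0012 0.1757] [ 0.07 -0.28 -1.74] 0.0024726397969765264 17.85
the job is handed in; nothing more can be done
None
```

The brass sleeve is seated collar up in the stand and released. The probe hangs upright in its bore, still gripped, and I handed the job in at 17.9 s.

- **Sleeve:** both cameras showed it fully down. The top camera put its rim at 125.6 mm and its height above the stand's flange at 34 mm, as expected.
- **Height of the red band:** from the arm's own position the middle of the band is at about 126 mm. The side camera read about 126.5 mm, against about 125.5 mm for the sleeve's rim in the same picture, so they agree to about 1 mm.
- **Centring:** the probe was within about 0.6 mm of the sleeve's centre in the side picture. Its tilt was under about 0.5 mm per 100 mm, but only about 30 stem points were visible at the end.
- **Contact:** the force stayed at the probe's weight, about 2 N, all the way down, with sideways readings of about 1 N or less, within sensor noise. The arm was still at the end.

**Checks that disagreed or failed:**
- The two cameras disagreed by about 4 mm in x. I used their average, checked it against the gripper in the side view, and set the final centring from one camera alone.
- The network's last reports for the band and the sleeve top were off by several millimetres or more. I ignored them in favour of the depth and pixel measurements.
- The top camera's view was blocked by the arm once the probe was over the stand, so the final pose was checked with the side camera only.

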